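# Lay the straightedge against the tray blank

## Task

Take the straightedge out of its slotted stand, lay it down on the cork mat with its wooden grip rib upward and let go of it. Then take it again by the rib and lay it on the plywood jig as a scribing fence: flat on the plywood, rib up, one long edge flush along the whole front edge of the dark wooden blank and one end butted against the small stop block; with it lying so, swing the wooden hold-down over its free end until the hold-down rests against its catch. Do not push the crockery and the other things on the table out of their places.

Things in the scene. Friction and masses are not known exactly. Their poses are not given: they have to be found in the camera images.
- straightedge: aluminium plate 200 x 50 x 6 mm, wooden grip rib (100 x 14 x 30 mm tall) along the middle of one face; about 190 g. Origin: centre of the ribless face; x along its length, y across its width, z to the rib side. Ends and long edges are alike. Starts standing on end in the stand, x vertical, rib facing away from the robot within 0.4 rad, top 210 mm up; 1.5 mm play in the slot.
- rib_top (a point): middle of the rib's top: straightedge frame 0, 0, 36 mm, same axes. In that frame the rib spans x -50..50, y -7..7, z 6..36 mm; so 50 mm of bare plate lie beyond each end of the rib.
- stand: fixed light wooden block 70 (x) x 85 (y) x 50 mm tall with one upright slot 9 (x) x 53 (y) mm at its centre, 40 mm deep (slot floor 10 mm above the table). Origin: centre of the underside. To come free the straightedge must be lifted more than 40 mm straight up.
- mat: fixed cork mat 110 (x) x 250 (y) x 3 mm, lying bare between robot and jig, x pointing roughly away from the robot. Origin: centre of its underside.
- jig: fixed plywood base, x -90..105, y -150..150, 6 mm thick. Origin on its underside, below the middle of the blank's front edge; x roughly away from the robot. It carries the dark wooden blank, x 0..100, y -115..115, top z 18 mm, whose front edge is the face x = 0; and the light wooden stop block, x -45..-5, y 95..115, top z 20 mm, whose face y = 95 looks to -y.
- home (a point): where the straightedge's origin must come to lie: jig frame -25, -5, 6 mm, same axes as the jig. There the straightedge's x axis lies along the jig's y (either way round), its long edge touching the blank at jig x = 0 and its end touching the stop at jig y = 95.
- latch (a joint): angle of the hold-down, a wooden arm 120 x 16 x 14 mm turning about an upright pivot at jig x -78, y -80; 0 = closed: along the jig's +x over the straightedge's free end, resting against the catch; it opens clockwise from above, towards the jig's -y (1.57 = along -y), and stays where left. Arm z 19.5..33.5 mm over the table, a pad below it to z 13.5, 1.5 mm over the plate.
- latch_tip (a point): middle of the top of the hold-down's free end, 113 mm from the pivot axis, 33.5 mm above the table. About 0.6 N at 50 mm from the pivot turns it. The catch, a wooden block at jig x 5..25, y -72..-60, z 18..34 mm, stops it.
- jar: lemon-shaped sugar jar, loose, 76 mm across, about 95 mm tall; origin: centre of its underside. It stands beside the stand, to either side of it; bystander.
- cup: cream mug, loose, 90 mm across, 75 mm tall; origin: centre of its underside; beyond the jig; bystander.
- teapot: cream teapot, loose, 140 mm body, 118 mm tall; origin: centre of its underside; at the far side of the table; bystander.
- planter: sage flower pot with daffodils, loose, pot 136 mm across and 130 mm tall, flowers to 340 mm; origin: centre of its underside; at the right of the table; bystander.
- pencil: flat carpenter's pencil 12 x 165 x 8 mm, loose, lying on the blank towards its back, roughly along the jig's y; origin: centre of its underside; bystander.
- spoon: steel spoon, 150 mm, loose, lying on the table to the right of the jig; bystander.

How it is judged:
By the outcome, as a careful person would: the job done as asked, in the order asked, and still so for the second after the job is handed in, with the robot touching nothing.
It also fails if it takes over 64 s, if anything falls off the work surface, if the arm or the gripper's body presses on something with over 40 N, if the wrist force passes 120 N, or if a joint passes its speed limit or range.

## Robot

A 6-joint arm with a two-finger parallel gripper is mounted at the origin on the work surface. World frame = base frame: x ahead of the robot, y to its left, z up, the work surface at z = 0. Lengths are in m, angles in rad, forces in N, time in s.
With the tool pointing down it reaches from about 0.3 to 1 m from the base axis. Payload 5.1 kg.
Tool frame: the origin (TCP) lies on the centre line of the jaws, within the pads' length; the fingertips stand 11 mm ahead of it and the grasp point (between the pads) lies 8 mm behind it; z points along the fingers, y is the line along which they close (so a half turn about z gives the same grasp; the last joint's range is limited). The gripper opens to 95 mm and grips with 3 to 60 N. Pads are 20 mm wide; open, the fingers measure 119 mm over their backs; the gripper's body (75 mm by 180 mm) begins 59 mm behind the grasp point.
Start: joints at [1.106, 0.124, 1.65, -0, 1.367, -0.083], TCP at [0.242, 0.603, 0.226] pointing down, gripper open.
Joint ranges: [-2.61, 2.61], [-1.02, 2.33], [0.03, 2.71], [-1.35, 4.49], [0.32, 2.68], [-2.91, 2.91]. Speed limits (rad/s): [2.57, 2.57, 3.14, 3.14, 3.14, 3.14].

## Interface

Orientations are given as [roll, pitch, yaw] about the fixed x, y, z axes, in that order (R = Rz(yaw) Ry(pitch) Rx(roll)).
In Python, from rig import get_obs, viewer, r gives the robot as it stands.
- The arm moves only by the tool apply_moves, never from a script. Its argument "deltas" is a list that holds one entry, the list of rows, each a list of 7 numbers: the opening, from -1 (shut) to 1 (fully open), then the shift along the world's x, y, z each as a share of 0.8 m, from -1 to 1, then the turn, a rotation vector about the world's x, y, z each as a share of pi/2 rad, from -1 to 1. A call has 1 to 8 rows; each row is the pose to reach, as a shift and turn from the pose commanded when the call began; what a row does not reach only later rows make up. A row lasts 1/10 s, in which the tool goes at most 50 mm and 8.59 degrees, less where a joint would pass 70% of its speed; a pose out of reach is approached as far as the arm can. A call with a number of a shift or a turn outside -1 to 1 is refused whole. A call with a gripper value outside its range is refused whole. The fingers move at their own pace and stop on an object; "grip_force" is the grip in N (left out, the last holds). Time passes only in rows, so rows that repeat a pose let the fingers close. It gives the time, the measured TCP pose, the force, the opening and the grip force at its end, in the units of the state.
- get_obs(): the state, without advancing time (a new reading comes with each control period).
- viewer.read_camera(name): name is "scene" or "top" or "wrist"; returns the picture (400x640x3 uint8, red, green, blue); there is no depth.
- viewer.camera_params(name): a dict with "mtx" (3x3 intrinsics, pixels), "rvec" (rotation vector, rad) and "tvec" (3), from world to camera coordinates, as OpenCV has them; the wrist camera has in their place "hand_eye" (4x4, takes a point from camera to tool coordinates, whose origin is the TCP and whose axes are the flange's). Camera axes: x right, y down, z forward; pixel columns grow to the right and rows downward; lengths in m; the calibration is good to about 2 mm. A picture is of the moment at which its call begins: read the wrist's pose just before it. camera_params takes no time and is no camera call.
- r.job_done(): hands the job in; it is judged then, once.
The state is a dict: "time": time; "joint_positions": joint angles; "dq": joint speeds; "joint_efforts": joint torques, N m; "tcp_pos": TCP position; "orientation": TCP orientation; "contact_force": force on the tool from outside, world axes, zero at the start; "torque": the same for the moment, N m; "finger_gap": finger opening in m; "grip_force": force on a finger pad.
Only numpy, scipy, OpenCV 4.12 (cv2) and the standard library are available. Lean on these libraries where they do the work, as an engineer would, in place of code of your own. Each camera call takes 0.05 s, during which the arm holds its last target. There are 200 camera calls.

## Working session

There is one attempt and no reset: what is moved stays moved. The work goes in short steps, Python scripts to look and compute and a tool call to move; the robot and the scene stay as the last step left them, time stands still between calls to the robot, and variables do not carry over. Pictures are saved under pics/ and viewed, at most 10 in all, crops included, and the job is handed in when it is done.

Besides the shell and the picture viewer there is one more tool, called after ">>>" as name(argument=value, ...), one argument or row to a line, values as JSON. apply_moves: Moves the arm, as the interface text tells. Its arguments: {"type":"object","properties":{"deltas":{"type":"array"},"grip_force":{"type":"number"}},"required":["deltas"]}

```bash
ls; mkdir -p pics; python3 - <<'E'
from rig import get_obs, viewer, r
import cv2
o=get_obs(); print({k:o[k] for k in('time','tcp_pos','orientation','finger_gap')})
for n in('scene','top','wrist'):
    cv2.imwrite(f'pics/{n}0.png',viewer.read_camera(n)[:,:,::-1]); print(n,viewer.camera_params(n))
E
```

```text
pics
{'time': 0.0, 'tcp_pos': array([0.24192908, 0.6026492 , 0.22442614]), 'orientation': array([-3.13959845e+00, -1.35109256e-04,  2.75984454e+00]), 'finger_gap': 0.09511730358366384}
scene {'mtx': array([[473.41735321,   0.        , 316.45526279],
       [  0.        , 473.41735321, 195.4056986 ],
       [  0.        ,   0.        ,   1.        ]]), 'rvec': array([ 1.80165571,  1.32996557, -0.68938814]), 'tvec': array([-0.12216954, -0.23469353,  1.99832282])}
top {'mtx': array([[463.41698919,   0.        , 318.46457809],
       [  0.        , 463.41698919, 198.69697317],
       [  0.        ,   0.        ,   1.        ]]), 'rvec': array([ 2.13368104, -2.08891692,  0.20926831]), 'tvec': array([-0.08672803,  0.60815702,  1.56187699])}
wrist {'mtx': array([[314.95235224,   0.        , 319.8585552 ],
       [  0.        , 314.95235224, 197.51252243],
       [  0.        ,   0.        ,   1.        ]]), 'hand_eye': array([[-7.06186095e-04, -9.71034325e-01, -2.38938989e-01,
         6.64026383e-02],
       [ 9.99999429e-01, -8.77252539e-04,  6.09597602e-04,
         1.73784502e-05],
       [-8.01550031e-04, -2.38938423e-01,  9.71034391e-01,
        -1.58931802e-01],
       [ 0.00000000e+00,  0.00000000e+00,  0.00000000e+00,
         1.00000000e+00]])}
```

View pics/scene0.png

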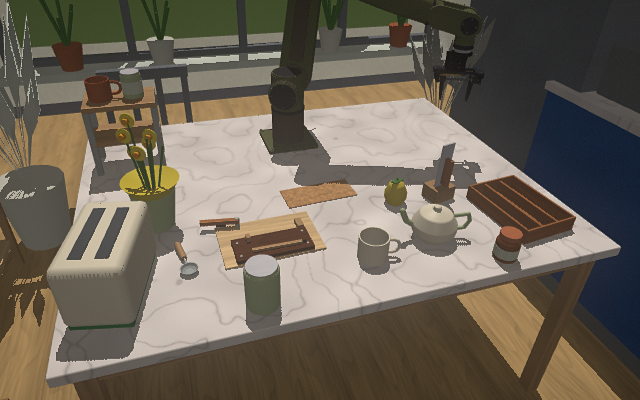

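View pics/top0.png

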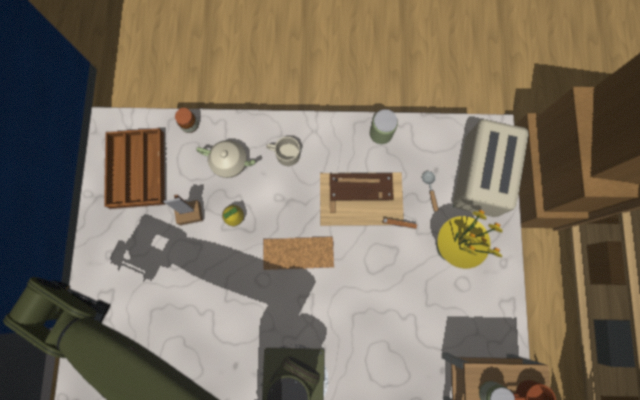

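```bash
cat > h.py <<'E'
import numpy as np, cv2
from scipy.spatial.transform import Rotation as R
from rig import get_obs, viewer, r
def cam(n,o=None):
    p=viewer.camera_params(n)
    if n!='wrist':
        M=cv2.Rodrigues(p['rvec'])[0]; return p['mtx'],M.T,-M.T@p['tvec']
    o=o or get_obs(); Rt=R.from_euler('xyz',o['orientation']).as_matrix(); H=p['hand_eye']
    return p['mtx'],Rt@H[:3,:3],Rt@H[:3,3]+o['tcp_pos']
def ray(n,uv,z,c=None):
    K,A,C=c or cam(n); d=A@np.linalg.inv(K)@np.array([*uv,1.]); return C+d*(z-C[2])/d[2]
def proj(n,P,c=None):
    K,A,C=c or cam(n); q=(np.atleast_2d(P)-C)@A@K.T; return q[:,:2]/q[:,2:]
def snap(n,f):
    o=get_obs(); im=viewer.read_camera(n)[:,:,::-1]; cv2.imwrite(f'pics/{f}.png',im); np.save(f'pics/{f}.npy',np.array([o['tcp_pos'],o['orientation']])); return o,im
E
python3 - <<'E'
from h import *
t=cv2.imread('pics/top0.png'); s=cv2.imread('pics/scene0.png')
a=cv2.resize(t[160:280,250:430],None,fx=4.4,fy=4.4,interpolation=cv2.INTER_CUBIC)[:,:790]
cv2.imwrite('pics/c1.png',a)
print(a.shape)
f=lambda u,v,z:ray('top',(u,v),z).round(3)
for u,v in [(320,173),(402,172),(403,225),(320,226)]: print('jig',f(u,v,.006))
for u,v in [(263,239),(333,237),(333,266),(264,269)]: print('mat',f(u,v,.003))
print('stand',f(187,212,.05),'jar',f(233,215,.05))
E
python3 -c "
import cv2
w=cv2.imread('pics/wrist0.png');s=cv2.imread('pics/scene0.png')
import numpy as np
b=cv2.resize(s[130:220,380:500],(533,400));cv2.imwrite('pics/c2.png',np.vstack([cv2.resize(w,(480,300)),cv2.resize(s[130:220,380:500],(480,300),interpolation=2)]))"
```

```text
(528, 790, 3)
jig [ 0.718 -0.077  0.006]
jig [ 0.728 -0.378  0.006]
jig [ 0.532 -0.378  0.006]
jig [ 0.522 -0.081  0.006]
mat [0.471 0.122 0.003]
mat [ 0.483 -0.128  0.003]
mat [ 0.381 -0.13   0.003]
mat [0.365 0.113 0.003]
stand [0.555 0.387 0.05 ] jar [0.548 0.225 0.05 ]
```

View pics/c1.png

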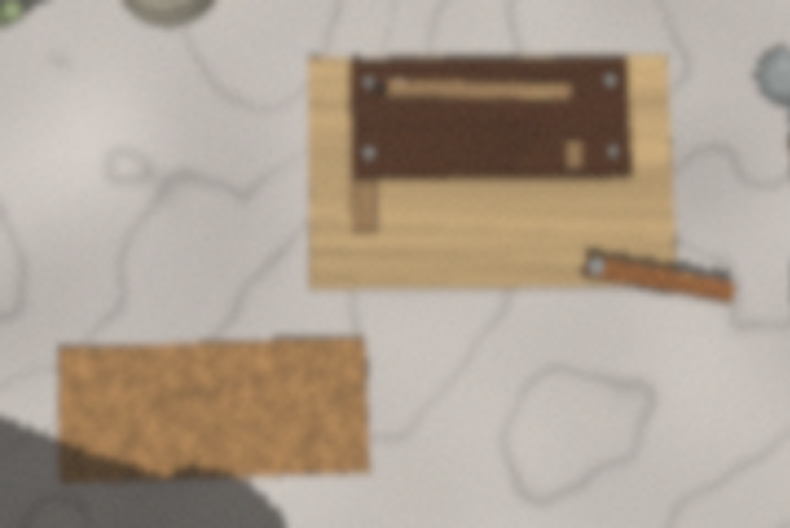

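View pics/c2.png

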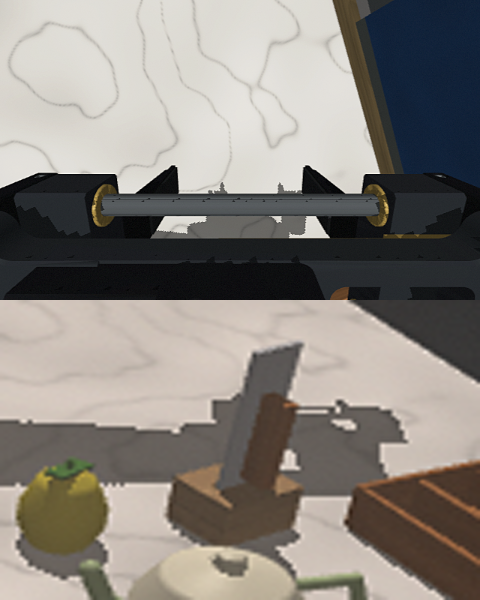

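The pictures show the jig at top-view pixels (320..403, 173..226), the open latch pivoting near (385,220) and pointing to world −y. The mat is at (263..333, 238..269) and the stand at about (187,212), with the rib facing away from the robot. The jar, at (233,215), is on the stand's right. I'll look at the stand from above with the wrist camera.

>>> apply_moves(
  deltas=[
    [[1,0.1,-0.05,0.2,0,0,0],[1,0.51,-0.25,0.25,0,0,0],[1,0.51,-0.25,0.25,0,0,0],[1,0.51,-0.25,0.25,0,0,0],[1,0.51,-0.25,0.25,0,0,0],[1,0.51,-0.25,0.25,0,0,0],[1,0.51,-0.25,0.25,0,0,0],[1,0.51,-0.25,0.25,0,0,0]],
  ],
)

```text
time: 0.95
tcp_pos: [0.5609, 0.4464, 0.3891]
orientation: [-3.141, -0.0, 2.76]
contact_force: [-0.7, 0.8, -0.4]
finger_gap: 0.0949
grip_force: 0.0
```

>>> apply_moves(
  deltas=[
    [[1,0,0,0,0,0,0],[1,0,0,0,0,0,0]],
  ],
)

```text
time: 1.15
tcp_pos: [0.5603, 0.447, 0.3885]
orientation: [-3.141, -0.001, 2.758]
contact_force: [0.6, 0.5, -1.0]
finger_gap: 0.095
grip_force: 0.0
```

```bash
python3 - <<'E'
from h import *
o,im=snap('wrist','w1'); print(o['time'],o['tcp_pos'],o['orientation'],o['joint_positions'])
E
```

```text
1.15 [0.56028428 0.44696969 0.38847013] [-3.14139603e+00 -7.07872940e-04  2.75781975e+00] [ 5.98327926e-01  2.23624813e-01  1.26949928e+00  4.81004098e-04
  1.64902514e+00 -5.88658114e-01]
```

View pics/w1.png

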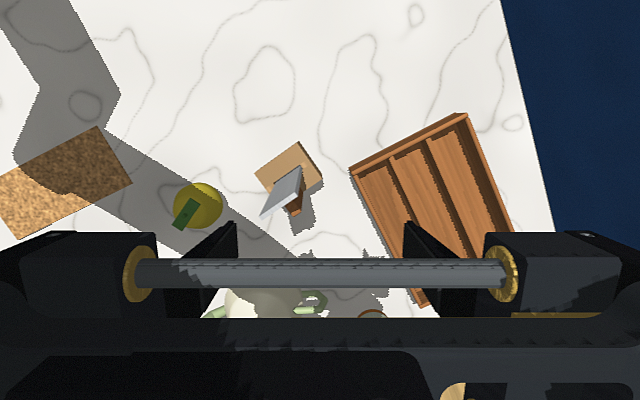

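```bash
python3 - <<'E'
import cv2
im=cv2.imread('pics/w1.png'); cv2.imwrite('pics/c3.png',cv2.resize(im[132:232,240:340],(600,600),interpolation=cv2.INTER_CUBIC))
E
```

```text
(no output)
```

View pics/c3.png

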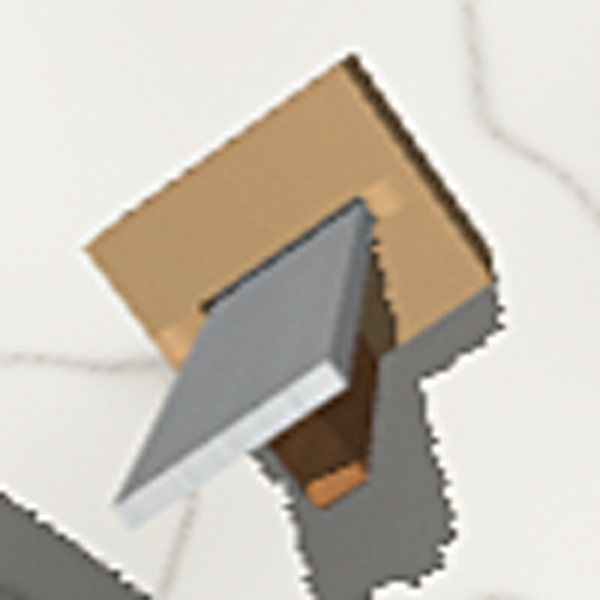

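The crop (6×, offset 240,132) shows the plate's top corners at (113,503), (330,358), (348,383) and (130,530). The rib's end is at (305,487), (360,460), (370,485) and (322,510), and the stand's top corners are at (82,248), (350,57) and (492,280).

```bash
python3 - <<'E'
from h import *
p,e=np.load('pics/w1.npy'); c=cam('wrist',dict(tcp_pos=p,orientation=e))
g=lambda L,z:np.array([ray('wrist',((u+.5)/6-.5+240,(v+.5)/6-.5+132),z,c)[:2] for u,v in L])
def yaw(a,b): d=a-b; return np.arctan2(d[1],d[0])
P=g([(113,503),(330,358),(348,383),(130,530)],.21); print('plate',P.round(4),'mid',P.mean(0).round(4),np.linalg.norm(P[0]-P[1]),yaw(P[0],P[1])-np.pi/2,yaw(P[3],P[2])-np.pi/2)
Q=g([(305,487),(360,460),(370,485),(322,510)],.16); print('rib',Q.round(4),Q.mean(0))
S=g([(82,248),(350,57),(492,280)],.05); print('stand',S.round(4),(S[0]+S[2])/2,yaw(S[0],S[1])-np.pi/2,np.linalg.norm(S[0]-S[1]),np.linalg.norm(S[1]-S[2]))
# jig/mat from top crop
h=lambda u,v,z:ray('top',((u+.5)/4.4-.5+250,(v+.5)/4.4-.5+160),z)[:2]
for L,z in (([(308,57),(668,55),(675,283),(308,288)],.006),([(352,178),(631,177),(354,60),(628,57)],.018),([(352,233),(378,233)],.02),([(597,265),(733,290)],.0335),([(60,346),(364,338),(369,472),(62,481)],.003)):
  print(np.array([h(u,v,z) for u,v in L]).round(4).tolist())
E
```

```text
plate [[0.569  0.3695]
 [0.5587 0.4179]
 [0.5642 0.4191]
 [0.575  0.3703]] mid [0.5667 0.3942] 0.049465826642275806 -2.9318229244394556 -2.9254447986771583
rib [[0.5915 0.3939]
 [0.5904 0.4071]
 [0.5963 0.4069]
 [0.5976 0.3952]] [0.59395714 0.40078092]
stand [[0.5347 0.343 ]
 [0.5153 0.4286]
 [0.5836 0.4408]] [0.55919399 0.39190651] -2.9188392865576165 0.08778783228409162 0.0693877834665859
[[0.7194, -0.0754], [0.7273, -0.3755], [0.5354, -0.3784], [0.525, -0.0795]]
[[0.6147, -0.1137], [0.6203, -0.3417], [0.7144, -0.1137], [0.7217, -0.3403]]
[[0.5687, -0.1144], [0.5692, -0.1355]]
[[0.5444, -0.3112], [0.5265, -0.4198]]
[[0.4737, 0.1208], [0.4854, -0.1259], [0.3777, -0.1316], [0.3652, 0.1142]]
```

```bash
cat >> h.py <<'E'
def tool(n,al):
    "tool z tilted al from down towards -n (n horizontal angle)"
    v=np.array([np.cos(n),np.sin(n),0]);k=np.array([0,0,1.])
    z=-np.sin(al)*v-np.cos(al)*k; x=-np.cos(al)*v+np.sin(al)*k
    return np.array([x,np.cross(z,x),z]).T
def delta(G,M,back=0,o=None):
    "shares to bring the grasp point to G (minus back along tool z) with orientation M"
    o=o or get_obs(); t=np.array(G)+(.008-back)*M[:,2]
    w=R.from_matrix(M@R.from_euler('xyz',o['orientation']).as_matrix().T).as_rotvec()
    return np.round(np.r_[(t-o['tcp_pos'])/.8,w/(np.pi/2)],4).tolist()
E
python3 - <<'E'
from h import *
M=tool(.21,np.radians(50)); G=np.array([.5915,.399,.140])
print(delta(G+[0,0,.14],M,.1)); print(delta(G,M,.1)); print(M[:,2]*.1/.8)
E
```

```text
[0.1266, -0.0424, -0.0611, 0.0489, 0.5604, 0.3523]
[0.1266, -0.0424, -0.2361, 0.0489, 0.5604, 0.3523]
[-0.09365189 -0.01996119 -0.08034845]
```

>>> apply_moves(
  deltas=[
    [[1,0.1266,-0.0424,-0.03,0.0489,0.5604,0.3523],[1,0.1266,-0.0424,-0.03,0.0489,0.5604,0.3523],[1,0.1266,-0.0424,-0.03,0.0489,0.5604,0.3523],[1,0.1266,-0.0424,-0.03,0.0489,0.5604,0.3523],[1,0.1266,-0.0424,-0.03,0.0489,0.5604,0.3523],[1,0.1266,-0.0424,-0.06,0.0489,0.5604,0.3523],[1,0.1266,-0.0424,-0.06,0.0489,0.5604,0.3523],[1,0.1266,-0.0424,-0.06,0.0489,0.5604,0.3523]],
  ],
)

```text
time: 2.0
tcp_pos: [0.6606, 0.416, 0.3288]
orientation: [-3.137, -0.887, -2.934]
contact_force: [0.4, 0.4, -2.0]
finger_gap: 0.0952
grip_force: 0.0
```

```bash
python3 - <<'E'
from h import *
M=tool(.21,np.radians(50)); G=np.array([.5915,.399,.140])
o=get_obs(); print(o['joint_positions'].round(3),o['dq'].round(2))
print(delta(G+[0,0,.14],M,.1)); print(delta(G,M,.1)); print(delta(G,M,0))
E
```

```text
[ 0.432  0.969  0.489  0.301  2.537 -1.178] [-0.   -0.12  0.03 -0.02 -0.07  0.03]
[-0.0002, -0.0028, 0.0129, 0.0036, -0.0084, -0.0009]
[-0.0002, -0.0028, -0.1621, 0.0036, -0.0084, -0.0009]
[-0.0938, -0.0228, -0.2424, 0.0036, -0.0084, -0.0009]
```

>>> apply_moves(
  deltas=[
    [[1,0,-0.0028,-0.08,0.0036,-0.0084,0],[1,0,-0.0028,-0.162,0.0036,-0.0084,0],[1,0,-0.0028,-0.162,0.0036,-0.0084,0],[0.2,0,-0.0028,-0.162,0.0036,-0.0084,0],[0.2,-0.0469,-0.0128,-0.2022,0.0036,-0.0084,0],[0.2,-0.0938,-0.0228,-0.2424,0.0036,-0.0084,0],[0.2,-0.0938,-0.0228,-0.2424,0.0036,-0.0084,0],[0.2,-0.0938,-0.0228,-0.2424,0.0036,-0.0084,0]],
  ],
  grip_force=5,
)

```text
time: 2.8
tcp_pos: [0.5838, 0.3957, 0.1487]
orientation: [3.137, -0.858, -2.928]
contact_force: [0.6, 0.3, 0.9]
finger_gap: 0.061
grip_force: 0.0
```

```bash
python3 - <<'E'
from h import *
M=tool(.21,np.radians(50)); G=np.array([.5915,.399,.140])
print(delta(G,M,0)); o,im=snap('wrist','w2'); print(o['joint_positions'].round(3))
E
```

```text
[0.0021, 0.0025, -0.0173, -0.0039, 0.0089, -0.0004]
[ 0.448  0.801  1.041  0.214  2.132 -1.301]
```

View pics/w2.png

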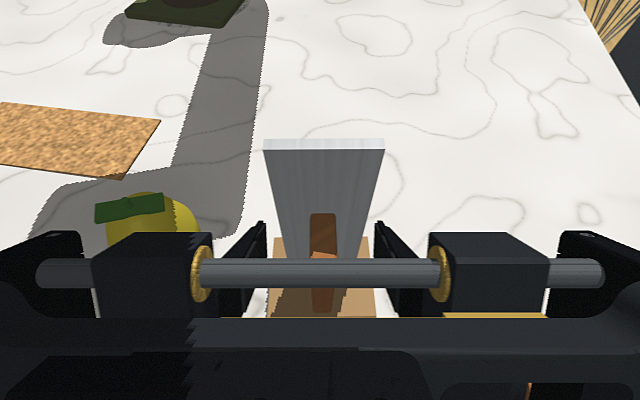

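The view has the plate and rib centred between the fingers: the rib is at u≈310–337 and the finger midpoint at ≈320. I'll finish the approach and close.

>>> apply_moves(
  deltas=[
    [[0.2,0.002,0.0025,-0.017,-0.004,0.009,0],[0.2,0.002,0.0025,-0.017,-0.004,0.009,0],[-1,0.002,0.0025,-0.017,-0.004,0.009,0],[-1,0.002,0.0025,-0.017,-0.004,0.009,0],[-1,0.002,0.0025,-0.017,-0.004,0.009,0],[-1,0.002,0.0025,-0.017,-0.004,0.009,0]],
  ],
)

```text
time: 3.45
tcp_pos: [0.5875, 0.3975, 0.1335]
orientation: [3.141, -0.872, -2.932]
contact_force: [-0.7, 0.1, 0.5]
finger_gap: 0.0305
grip_force: 0.0
```

>>> apply_moves(
  deltas=[
    [[-1,0,0,0,0,0,0],[-1,0,0,0,0,0,0],[-1,0,0,0,0,0,0]],
  ],
  grip_force=45,
)

```text
time: 3.75
tcp_pos: [0.5872, 0.3974, 0.1335]
orientation: [3.141, -0.873, -2.931]
contact_force: [0.8, 0.8, -0.3]
finger_gap: 0.0138
grip_force: 45.0
```

>>> apply_moves(
  deltas=[
    [[-1,0,0,0.02,0,0,0],[-1,0,0,0.05,0,0,0],[-1,0,0,0.08,0,0,0],[-1,0,0,0.12,0,0,0],[-1,0,0,0.16,0,0,0],[-1,0,0,0.2,0,0,0],[-1,0,0,0.25,0,0,0],[-1,0,0,0.25,0,0,0]],
  ],
)

```text
time: 4.55
tcp_pos: [0.5879, 0.3977, 0.3442]
orientation: [3.135, -0.859, -2.926]
contact_force: [0.1, 0.9, -0.5]
finger_gap: 0.014
grip_force: 45.0
```

```bash
python3 - <<'E'
from h import *
o=get_obs(); print(o['joint_positions'].round(3), o['torque'].round(2))
h=.2
# mat centre/yaw
m=np.array([[0.4737,0.1208],[0.4854,-0.1259],[0.3777,-0.1316],[0.3652,0.1142]]); c=m.mean(0); d=m[1]-m[0]+m[2]-m[3]; print('mat',c,np.arctan2(d[0],-d[1]))
E
```

```text
[ 0.447  0.711  0.852  0.271  2.404 -1.214] [ 0.17 -0.63 -0.06]
mat [ 0.4255   -0.005625] 0.04909756670283988
```

```bash
python3 - <<'E'
from h import *
o=get_obs()
for n,a,G in ((0,15,(.53,.28,.36)),(-.5,-5,(.48,.15,.36)),(-1.,-25,(.44,.05,.34)),(-1.52,-40,(.427,.0226,.25))):
    print(delta(G,tool(n,np.radians(a)),0,o))
E
```

```text
[-0.0749, -0.1471, 0.0101, 0.0373, -0.379, -0.1308]
[-0.1341, -0.31, 0.0098, -0.0912, -0.6076, -0.4188]
[-0.1825, -0.4381, -0.0143, -0.3372, -0.8028, -0.6565]
[-0.2007, -0.4753, -0.1254, -0.6718, -0.8711, -0.8506]
```

>>> apply_moves(
  deltas=[
    [[-1,-0.075,-0.147,0.01,0.037,-0.379,-0.131],[-1,-0.075,-0.147,0.01,0.037,-0.379,-0.131],[-1,-0.075,-0.147,0.01,0.037,-0.379,-0.131],[-1,-0.075,-0.147,0.01,0.037,-0.379,-0.131],[-1,-0.134,-0.31,0.01,-0.091,-0.608,-0.419],[-1,-0.134,-0.31,0.01,-0.091,-0.608,-0.419],[-1,-0.134,-0.31,0.01,-0.091,-0.608,-0.419],[-1,-0.134,-0.31,0.01,-0.091,-0.608,-0.419]],
  ],
)

```text
time: 5.35
tcp_pos: [0.4783, 0.1459, 0.3428]
orientation: [-3.136, 0.057, 2.658]
contact_force: [-0.3, 0.4, -1.8]
finger_gap: 0.0139
grip_force: 45.0
```

```bash
python3 - <<'E'
from h import *
o=get_obs();print(o['joint_positions'].round(3))
for n,a,G in ((-1.,-25,(.44,.05,.34)),(-1.52,-40,(.427,.0226,.2))):
    print(delta(G,tool(n,np.radians(a)),0,o))
E
```

```text
[ 0.212 -0.284  1.841 -0.041  1.544 -0.875]
[-0.0457, -0.1234, -0.0126, -0.1622, -0.1823, -0.3239]
[-0.0639, -0.1606, -0.1862, -0.3572, -0.2327, -0.6349]
```

>>> apply_moves(
  deltas=[
    [[-1,-0.0457,-0.1234,-0.0126,-0.1622,-0.1823,-0.3239],[-1,-0.0457,-0.1234,-0.0126,-0.1622,-0.1823,-0.3239],[-1,-0.0457,-0.1234,-0.0126,-0.1622,-0.1823,-0.3239],[-1,-0.0457,-0.1234,-0.0126,-0.1622,-0.1823,-0.3239],[-1,-0.064,-0.1606,-0.1,-0.3572,-0.2327,-0.6349],[-1,-0.064,-0.1606,-0.15,-0.3572,-0.2327,-0.6349],[-1,-0.064,-0.1606,-0.186,-0.3572,-0.2327,-0.6349],[-1,-0.064,-0.1606,-0.186,-0.3572,-0.2327,-0.6349]],
  ],
)

```text
time: 6.15
tcp_pos: [0.4232, 0.0198, 0.1859]
orientation: [-3.116, 0.69, 1.652]
contact_force: [-0.1, -0.7, -2.2]
finger_gap: 0.0138
grip_force: 45.0
```

```bash
python3 - <<'E'
from h import *
o=get_obs();print(o['joint_positions'].round(3))
M=tool(-1.52,np.radians(-40))
for z in (.1,.045,.035): print(delta((.427,.0226,z),M,0,o))
E
```

```text
[ 0.329 -0.219  2.161 -0.662  1.459  0.422]
[0.0051, -0.0029, -0.1151, -0.0045, -0.0128, -0.0092]
[0.0051, -0.0029, -0.1838, -0.0045, -0.0128, -0.0092]
[0.0051, -0.0029, -0.1963, -0.0045, -0.0128, -0.0092]
```

>>> apply_moves(
  deltas=[
    [[-1,0.005,-0.003,-0.06,-0.0045,-0.013,-0.009],[-1,0.005,-0.003,-0.115,-0.0045,-0.013,-0.009],[-1,0.005,-0.003,-0.15,-0.0045,-0.013,-0.009],[-1,0.005,-0.003,-0.184,-0.0045,-0.013,-0.009],[-1,0.005,-0.003,-0.184,-0.0045,-0.013,-0.009],[-1,0.005,-0.003,-0.184,-0.0045,-0.013,-0.009]],
  ],
)

```text
time: 6.75
tcp_pos: [0.4329, 0.0186, 0.0462]
orientation: [3.127, 0.695, 1.619]
contact_force: [0.4, 0.1, -0.8]
finger_gap: 0.0137
grip_force: 45.0
```

```bash
python3 - <<'E'
from h import *
o,s=snap('scene','s2'); o,t=snap('top','t2'); o,w=snap('wrist','w3')
a=cv2.resize(s[150:230,250:370],(600,400),interpolation=2)
cv2.imwrite('pics/c4.png',np.vstack([cv2.resize(s[165:225,260:380],(480,240),interpolation=2),cv2.resize(w,(480,300))]))
E
```

```text
(no output)
```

View pics/c4.png

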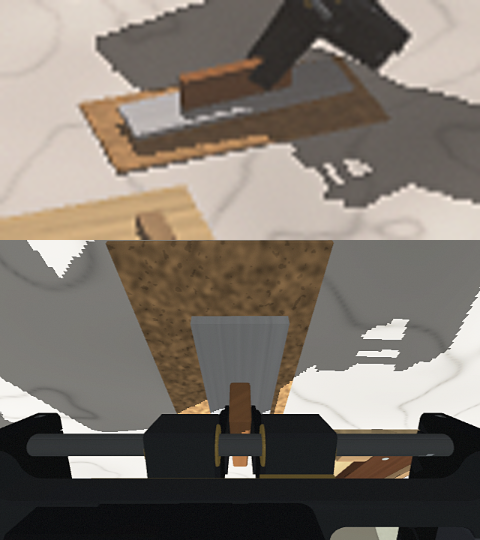

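The straightedge hangs rib-up over the mat, parallel to it. Lowering gently.

>>> apply_moves(
  deltas=[
    [[-1,0,0,-0.006,0,0,0],[-1,0,0,-0.012,0,0,0],[-1,0,0,-0.016,0,0,0],[-1,0,0,-0.016,0,0,0]],
  ],
)

```text
time: 7.3
tcp_pos: [0.4334, 0.0185, 0.0332]
orientation: [3.127, 0.696, 1.62]
contact_force: [0.1, 1.5, 2.7]
finger_gap: 0.0137
grip_force: 45.0
```

>>> apply_moves(
  deltas=[
    [[-1,0,0,-0.003,0,0,0],[-1,0,0,-0.003,0,0,0]],
  ],
)

```text
time: 7.5
tcp_pos: [0.4335, 0.0188, 0.0306]
orientation: [3.126, 0.695, 1.619]
contact_force: [0.4, 3.1, 4.5]
finger_gap: 0.0137
grip_force: 45.0
```

>>> apply_moves(
  deltas=[
    [[-1,0,0,-0.002,0,0,0],[-1,0,0,-0.002,0,0,0]],
  ],
)

```text
time: 7.7
tcp_pos: [0.4336, 0.0188, 0.0294]
orientation: [3.126, 0.695, 1.619]
contact_force: [-1.5, 4.6, 8.6]
finger_gap: 0.0135
grip_force: 45.0
```

>>> apply_moves(
  deltas=[
    [[-0.3,0,0,0,0,0,0],[-0.3,0,0,0,0,0,0],[-0.3,0,0,0,0,0,0],[-0.2,0,0.03,0.036,0,0,0],[-0.2,0,0.08,0.096,0,0,0],[-0.2,0,0.08,0.15,0,0,0],[-0.2,0,0.08,0.22,0,0,0],[-0.2,0,0.08,0.22,0,0,0]],
  ],
)

```text
time: 8.5
tcp_pos: [0.4356, 0.084, 0.2107]
orientation: [3.114, 0.691, 1.612]
contact_force: [-0.7, 0.1, 0.6]
finger_gap: 0.0382
grip_force: 0.0
```

```bash
python3 - <<'E'
from h import *
o=get_obs();print(o['joint_positions'].round(3),o['finger_gap'])
# vertical look pose: tool x toward? n=-1.52 => tool x = -n dir (+y)
M=tool(-1.52,0); print(delta((.43,-.06,.28),M,0,o))
E
```

```text
[ 0.45  -0.16   2.067 -0.639  1.531  0.524] 0.03820771733601976
[-0.007, -0.18, 0.0766, 0.4386, 0.0373, -0.0002]
```

>>> apply_moves(
  deltas=[
    [[-0.2,-0.007,-0.18,0.077,0.4386,0.0373,0],[-0.2,-0.007,-0.18,0.077,0.4386,0.0373,0],[-0.2,-0.007,-0.18,0.077,0.4386,0.0373,0],[-0.2,-0.007,-0.18,0.077,0.4386,0.0373,0],[-0.2,-0.007,-0.18,0.077,0.4386,0.0373,0],[-0.2,-0.007,-0.18,0.077,0.4386,0.0373,0],[-0.2,-0.007,-0.18,0.077,0.4386,0.0373,0]],
  ],
)

```text
time: 9.2
tcp_pos: [0.4267, -0.0619, 0.2648]
orientation: [-3.131, 0.004, 1.626]
contact_force: [0.2, 0.5, 0.4]
finger_gap: 0.0379
grip_force: 0.0
```

```bash
python3 - <<'E'
from h import *
o,w=snap('wrist','w4'); print(o['tcp_pos'],o['orientation'],o['joint_positions'].round(3))
cv2.imwrite('pics/w4b.png',cv2.resize(w,(800,500),interpolation=2))
E
```

```text
[ 0.42668583 -0.06192052  0.26479106] [-3.13090192  0.00398541  1.62574981] [-0.264 -0.402  2.056 -0.007  1.496 -0.318]
```

View pics/w4b.png

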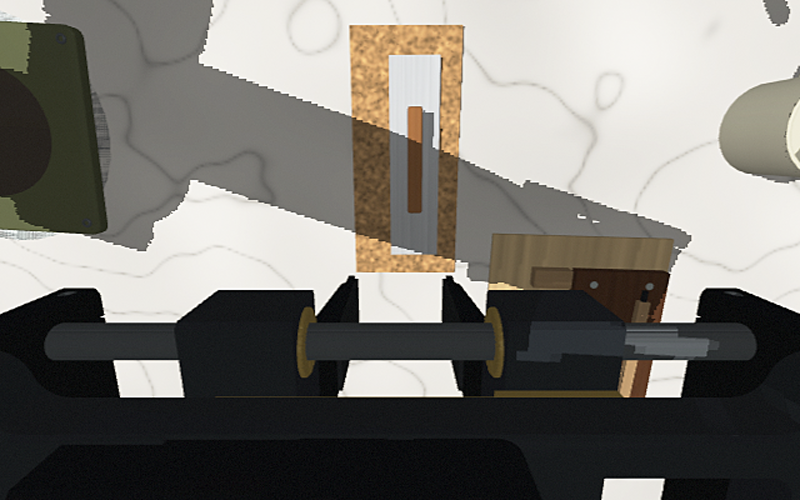

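The plate lies flat on the mat, rib up. In the 1.25× picture the plate corners are (389,55), (441,55) and (437,255), the rib top spans (408..422, 107..213), and the jig's near corners are (491,233) and (673,239).

```bash
python3 - <<'E'
from h import *
p,e=np.load('pics/w4.npy'); c=cam('wrist',dict(tcp_pos=p,orientation=e))
g=lambda L,z:np.array([ray('wrist',((u+.5)/1.25-.5,(v+.5)/1.25-.5),z,c)[:2] for u,v in L]).round(4)
print('plate',g([(389,55),(441,55),(437,255),(390,255)],.009).tolist())
rb=g([(408,107),(422,107),(422,213),(408,213)],.039);print('rib',rb.tolist(),rb.mean(0))
print('mat',g([(349,25),(464,25),(456,272),(357,272)],.003).tolist())
print('jig',g([(491,233),(673,239)],.006).tolist(),'blank',g([(572,268),(669,271)],.018).tolist(),'stop',g([(532,267),(572,268)],.02).tolist())
# rib edges by code: red-blue contrast, rows
im=cv2.imread('pics/w4.png').astype(float); d=im[:,:,2]-im[:,:,0]; m=(d[60:190,315:352]>50)
ys,xs=np.nonzero(m); 
L=[];Rr=[]
for y in range(92,166):
    x=np.nonzero(d[y,318:346]>45)[0]
    if len(x): L.append((x[0]+318-.5,y));Rr.append((x[-1]+318.5,y))
L=np.array(L);Rr=np.array(Rr);print(L[[0,20,40,60,-1]].tolist(),Rr[[0,20,40,60,-1]].tolist())
G=(.0,0,0)
o=get_obs(); print(delta((rb[:,0].mean(),rb[:,1].mean(),.1),tool(-1.52,0),0,o))
E
```

```text
plate [[0.4054, 0.0925], [0.4556, 0.0951], [0.4671, -0.1048], [0.416, -0.1077]]
rib [[0.4265, 0.043], [0.4394, 0.0436], [0.4461, -0.055], [0.4323, -0.0557]] [ 0.436075 -0.006025]
mat [[0.3652, 0.1183], [0.476, 0.124], [0.4904, -0.1248], [0.3799, -0.1312]]
jig [[0.5238, -0.0777], [0.7202, -0.0733]] blank [[0.6115, -0.1086], [0.7152, -0.106]] stop [[0.5681, -0.1093], [0.6106, -0.108]]
[[325.5, 92.0], [326.5, 112.0], [326.5, 132.0], [326.5, 152.0], [326.5, 165.0]] [[337.5, 92.0], [337.5, 112.0], [336.5, 132.0], [336.5, 152.0], [336.5, 165.0]]
[0.0117, 0.0688, -0.2159, 0.0028, -0.0067, -0.004]
```

>>> apply_moves(
  deltas=[
    [[-0.2,0.0117,0.0688,-0.05,0.003,-0.007,-0.002],[-0.2,0.0117,0.0688,-0.12,0.003,-0.007,-0.002],[-0.2,0.0117,0.0688,-0.18,0.003,-0.007,-0.002],[-0.2,0.0117,0.0688,-0.22,0.003,-0.007,-0.002],[-0.2,0.0117,0.0688,-0.22,0.003,-0.007,-0.002],[-0.2,0.0117,0.0688,-0.22,0.003,-0.007,-0.002]],
  ],
)

```text
time: 9.85
tcp_pos: [0.436, -0.0051, 0.0899]
orientation: [3.141, -0.001, 1.627]
contact_force: [1.2, 0.1, -0.0]
finger_gap: 0.0377
grip_force: 0.0
```

```bash
python3 - <<'E'
from h import *
o=get_obs(); print(delta((.436,-.006,.036),tool(-1.516,0),0,o))
E
```

```text
[0.0, -0.0011, -0.0773, -0.0006, 0.0002, -0.0012]
```

>>> apply_moves(
  deltas=[
    [[-0.2,0,-0.001,-0.03,0,0,-0.001],[-0.2,0,-0.001,-0.06,0,0,-0.001],[-0.2,0,-0.001,-0.077,0,0,-0.001],[-0.2,0,-0.001,-0.077,0,0,-0.001],[-0.2,0,-0.001,-0.077,0,0,-0.001],[-1,0,-0.001,-0.077,0,0,-0.001],[-1,0,-0.001,-0.077,0,0,-0.001],[-1,0,-0.001,-0.077,0,0,-0.001]],
  ],
  grip_force=10,
)

```text
time: 10.65
tcp_pos: [0.4374, -0.0073, 0.0296]
orientation: [3.137, -0.0, 1.623]
contact_force: [-0.1, -0.1, 1.3]
finger_gap: 0.0196
grip_force: 0.0
```

>>> apply_moves(
  deltas=[
    [[-1,0,0,0,0,0,0],[-1,0,0,0,0,0,0],[-1,0,0,0,0,0,0]],
  ],
  grip_force=40,
)

```text
time: 10.95
tcp_pos: [0.4368, -0.0073, 0.0292]
orientation: [3.139, -0.001, 1.623]
contact_force: [-2.3, -0.6, 6.2]
finger_gap: 0.0136
grip_force: 40.0
```

```bash
python3 - <<'E'
from h import *
o=get_obs(); print(o['tcp_pos'],o['orientation'],o['torque'].round(2))
# viewing pose for jig: camera 66 mm to +y of TCP
M=tool(-np.pi/2+.026,0)
print(delta((.46,-.1,.25),M,0,o),delta((.59,-.33,.25),M,0,o))
E
```

```text
[ 0.43679785 -0.00726302  0.02916253] [ 3.13898727e+00 -7.72051320e-04  1.62330437e+00] [-0.04  0.62  0.06]
[0.029, -0.1159, 0.266, -0.0006, 0.0016, -0.0169] [0.1915, -0.4034, 0.266, -0.0006, 0.0016, -0.0169]
```

>>> apply_moves(
  deltas=[
    [[-1,0,0,0.05,0,0,0],[-1,0,0,0.11,0,0,0],[-1,0.03,-0.05,0.16,0,0,-0.01],[-1,0.079,-0.328,0.22,0,0,-0.017],[-1,0.079,-0.328,0.276,0,0,-0.017],[-1,0.079,-0.328,0.276,0,0,-0.017],[-1,0.079,-0.328,0.276,0,0,-0.017],[-1,0.079,-0.328,0.276,0,0,-0.017]],
  ],
)

```text
time: 11.75
tcp_pos: [0.4987, -0.2665, 0.2468]
orientation: [3.139, -0.002, 1.596]
contact_force: [1.0, -0.2, -1.1]
finger_gap: 0.0141
grip_force: 40.0
```

>>> apply_moves(
  deltas=[
    [[-1,0,-0.06,0,0,0,0],[-1,0,-0.06,0,0,0,0],[-1,0,-0.06,0,0,0,0]],
  ],
)

```text
time: 12.05
tcp_pos: [0.4983, -0.3134, 0.2455]
orientation: [3.14, -0.003, 1.594]
contact_force: [-0.5, 0.2, -2.2]
finger_gap: 0.0136
grip_force: 40.0
```

```bash
python3 - <<'E'
from h import *
o,w=snap('wrist','w5'); p=o['tcp_pos']; print(p,o['orientation'],o['finger_gap'])
c=cam('wrist',o)
g=w.astype(float).mean(2); 
def J(x,y,z,O=(.616,-.2255),a=.025): return np.array([O[0]+x*np.cos(a)-y*np.sin(a),O[1]+x*np.sin(a)+y*np.cos(a),z])
def edge(A,d,span=.012):
    "strongest gradient along jig direction d near jig point A; returns offset mm"
    s=np.linspace(-span,span,97); P=np.array([J(*(np.array(A)+np.array(d)*t)) for t in s]); q=proj('wrist',P,c).astype(np.float32)
    v=np.mean([cv2.remap(g.astype(np.float32),q[:,0]+k,q[:,1]+l,1)[:,0] for k in(0,) for l in (0,)],0)
    gr=cv2.GaussianBlur(np.gradient(v)[None],(1,1),0) if 0 else np.convolve(np.gradient(v),np.ones(5)/5,'same'); i=np.abs(gr[4:-4]).argmax()+4
    return round(s[i]*1e3,1),round(gr[i],1),q[48].round().tolist()
for y in (.13,.11,.09,.07,.05,.03,0): print('blankfront',y,edge((0,y,.018),(1,0,0)))
for x in (.02,.04,.06,.08): print('blankleft',x,edge((x,.115,.018),(0,1,0)))
for x in (-.04,-.03,-.02,-.01): print('stopL',x,edge((x,.115,.02),(0,1,0)),'stopR',edge((x,.095,.02),(0,1,0)))
for x in (-.08,-.06,0,.04,.08): print('jigL',x,edge((x,.15,.006),(0,1,0)))
for y in (.14,.12,.1,.08): print('jigfront',y,edge((-.09,y,.006),(1,0,0)))
cv2.imwrite('pics/w5c.png',cv2.resize(w,(800,500),interpolation=2))
E
```

```text
[ 0.49834355 -0.31335505  0.24552227] [ 3.14035815e+00 -2.88248544e-03  1.59425794e+00] 0.013615858187344065
blankfront 0.13 (np.float64(-11.0), np.float64(0.0), [429.0, -20.0])
blankfront 0.11 (np.float64(0.8), np.float64(-14.2), [428.0, 0.0])
blankfront 0.09 (np.float64(0.8), np.float64(-11.2), [427.0, 20.0])
blankfront 0.07 (np.float64(0.5), np.float64(-16.5), [425.0, 40.0])
blankfront 0.05 (np.float64(-8.2), np.float64(17.6), [424.0, 59.0])
blankfront 0.03 (np.float64(1.0), np.float64(-7.8), [423.0, 78.0])
blankfront 0 (np.float64(0.8), np.float64(-7.3), [421.0, 105.0])
blankleft 0.02 (np.float64(-4.2), np.float64(-13.3), [447.0, -5.0])
blankleft 0.04 (np.float64(-4.2), np.float64(-13.2), [465.0, -5.0])
blankleft 0.06 (np.float64(-4.2), np.float64(-13.0), [483.0, -5.0])
blankleft 0.08 (np.float64(-4.2), np.float64(-13.1), [501.0, -5.0])
stopL -0.04 (np.float64(-4.8), np.float64(-30.1), [392.0, -5.0]) stopR (np.float64(-4.5), np.float64(-27.3), [391.0, 15.0])
stopL -0.03 (np.float64(-4.8), np.float64(-29.7), [401.0, -5.0]) stopR (np.float64(-5.0), np.float64(-22.4), [400.0, 15.0])
stopL -0.02 (np.float64(-4.8), np.float64(-29.2), [411.0, -6.0]) stopR (np.float64(-5.5), np.float64(-27.1), [409.0, 15.0])
stopL -0.01 (np.float64(-5.0), np.float64(-28.0), [420.0, -6.0]) stopR (np.float64(-5.5), np.float64(-26.1), [418.0, 15.0])
jigL -0.08 (np.float64(-11.0), np.float64(0.0), [355.0, -36.0])
jigL -0.06 (np.float64(-11.0), np.float64(0.0), [373.0, -36.0])
jigL 0 (np.float64(-11.0), np.float64(0.0), [427.0, -36.0])
jigL 0.04 (np.float64(-11.0), np.float64(0.0), [463.0, -36.0])
jigL 0.08 (np.float64(-11.0), np.float64(0.0), [500.0, -36.0])
jigfront 0.14 (np.float64(-11.0), np.float64(0.0), [346.0, -26.0])
jigfront 0.12 (np.float64(-11.0), np.float64(0.0), [345.0, -6.0])
jigfront 0.1 (np.float64(3.0), np.float64(-4.2), [345.0, 14.0])
jigfront 0.08 (np.float64(3.2), np.float64(-4.9), [345.0, 33.0])
```

```bash
cat >> h.py <<'E'
A=.025; O=np.array([.6168,-.2265])
Jx=np.array([np.cos(A),np.sin(A)]); Jy=np.array([-np.sin(A),np.cos(A)])
def jw(x,y,z): return np.r_[O+x*Jx+y*Jy,z]
def toj(p): d=np.asarray(p)[:2]-O; return np.r_[d@Jx,d@Jy,p[2]]
E
python3 - <<'E'
from h import *
M=tool(-np.pi/2+A,0); o=get_obs()
for z in (.09,.042): print(delta(jw(-.033,-.0133,z+.008),M,0,o))
E
```

```text
[0.1071, 0.0896, -0.1944, -0.0019, 0.0007, 0.0]
[0.1071, 0.0896, -0.2544, -0.0019, 0.0007, 0.0]
```

>>> apply_moves(
  deltas=[
    [[-1,0.06,0.05,-0.02,-0.002,0,0],[-1,0.107,0.09,-0.08,-0.002,0,0],[-1,0.107,0.09,-0.14,-0.002,0,0],[-1,0.107,0.09,-0.194,-0.002,0,0],[-1,0.107,0.09,-0.194,-0.002,0,0],[-1,0.107,0.09,-0.23,-0.002,0,0],[-1,0.107,0.09,-0.254,-0.002,0,0],[-1,0.107,0.09,-0.254,-0.002,0,0]],
  ],
)

```text
time: 12.9
tcp_pos: [0.5824, -0.2391, 0.0414]
orientation: [-3.139, -0.001, 1.597]
contact_force: [-0.7, -0.2, -2.1]
finger_gap: 0.0136
grip_force: 40.0
```

```bash
python3 - <<'E'
from h import *
M=tool(-np.pi/2+A,0); o=get_obs(); print(toj(o['tcp_pos']),o['contact_force'],o['torque'])
for z in (.036,.033): print(delta(jw(-.033,-.0133,z+.008),M,0,o))
print(Jx/.8*.001,Jy/.8*.001)
E
```

```text
[-0.03468111 -0.01175371  0.04143921] [-0.70465583 -0.24598314 -2.07455334] [-0.07087008  0.11158473 -0.00389321]
[0.0021, -0.0019, -0.0068, -0.0003, -0.0014, -0.0009]
[0.0021, -0.0019, -0.0105, -0.0003, -0.0014, -0.0009]
[1.24960940e-03 3.12467449e-05] [-3.12467449e-05  1.24960940e-03]
```

>>> apply_moves(
  deltas=[
    [[-1,0,0,-0.005,0,-0.0014,-0.001],[-1,0,0,-0.009,0,-0.0014,-0.001],[-1,0,0,-0.009,0,-0.0014,-0.001],[-1,0,0,-0.009,0,-0.0014,-0.001]],
  ],
)

```text
time: 13.3
tcp_pos: [0.5851, -0.2411, 0.0378]
orientation: [3.135, 0.003, 1.595]
contact_force: [-0.6, -0.1, -1.8]
finger_gap: 0.0137
grip_force: 40.0
```

>>> apply_moves(
  deltas=[
    [[-1,0,0,-0.002,0,0,0],[-1,0,0,-0.002,0,0,0],[-1,0,0,-0.002,0,0,0]],
  ],
)

```text
time: 13.6
tcp_pos: [0.5845, -0.2408, 0.0351]
orientation: [3.137, 0.002, 1.595]
contact_force: [-0.2, 0.2, -1.5]
finger_gap: 0.014
grip_force: 40.0
```

>>> apply_moves(
  deltas=[
    [[-1,0,0,-0.002,0,0,0],[-1,0,0,-0.002,0,0,0],[-1,0,0,-0.002,0,0,0]],
  ],
)

```text
time: 13.9
tcp_pos: [0.5844, -0.2407, 0.0332]
orientation: [3.137, 0.002, 1.595]
contact_force: [0.3, 0.1, -2.0]
finger_gap: 0.0137
grip_force: 40.0
```

>>> apply_moves(
  deltas=[
    [[-1,0,0,-0.0015,0,0,0],[-1,0,0,-0.0015,0,0,0],[-1,0,0,-0.0015,0,0,0]],
  ],
)

```text
time: 14.2
tcp_pos: [0.5847, -0.2408, 0.0324]
orientation: [3.136, 0.002, 1.595]
contact_force: [-0.3, -0.3, -0.5]
finger_gap: 0.0141
grip_force: 40.0
```

>>> apply_moves(
  deltas=[
    [[-1,0,0,-0.0008,0,0,0],[-1,0,0.003,-0.0008,0,0,0],[-1,0,0.005,-0.0008,0,0,0],[-1,0,0.005,-0.0008,0,0,0]],
  ],
  grip_force=8,
)

```text
time: 14.6
tcp_pos: [0.5851, -0.2371, 0.0323]
orientation: [3.135, 0.003, 1.595]
contact_force: [0.1, -2.2, 1.9]
finger_gap: 0.0145
grip_force: 8.0
```

>>> apply_moves(
  deltas=[
    [[-1,0,0.0025,0,0,0,0],[-1,0,0.0025,0,0,0,0],[-1,0,0.0025,0,0,0,0]],
  ],
)

```text
time: 14.9
tcp_pos: [0.5851, -0.2351, 0.0322]
orientation: [3.135, 0.003, 1.595]
contact_force: [-0.8, -2.2, 4.3]
finger_gap: 0.0144
grip_force: 8.0
```

>>> apply_moves(
  deltas=[
    [[-1,0,0.0025,0,0,0,0],[-1,0,0.0025,0,0,0,0],[-1,0,0.0025,0,0,0,0]],
  ],
)

```text
time: 15.2
tcp_pos: [0.585, -0.2338, 0.0322]
orientation: [3.135, 0.005, 1.595]
contact_force: [0.3, -6.1, 4.6]
finger_gap: 0.0139
grip_force: 8.0
```

>>> apply_moves(
  deltas=[
    [[-1,0.003,0,0,0,0,0],[-1,0.006,0,0,0,0,0],[-1,0.006,0,0,0,0,0]],
  ],
)

```text
time: 15.5
tcp_pos: [0.5872, -0.2338, 0.032]
orientation: [-3.141, 0.003, 1.596]
contact_force: [-9.2, -4.9, 9.5]
finger_gap: 0.0141
grip_force: 8.0
```

>>> apply_moves(
  deltas=[
    [[-1,0.0025,0,0,0,0,0],[-1,0.0025,0,0,0,0,0],[-1,0.0025,0,0,0,0,0]],
  ],
)

```text
time: 15.8
tcp_pos: [0.589, -0.2338, 0.0319]
orientation: [-3.14, 0.003, 1.596]
contact_force: [-9.3, -5.1, 10.4]
finger_gap: 0.014
grip_force: 8.1
```

>>> apply_moves(
  deltas=[
    [[-1,0.0025,0,0,0,0,0],[-1,0.0025,0,0,0,0,0],[-1,0.0025,0,0,0,0,0]],
  ],
)

```text
time: 16.1
tcp_pos: [0.5909, -0.2338, 0.0319]
orientation: [-3.14, 0.004, 1.596]
contact_force: [-9.1, -5.9, 9.8]
finger_gap: 0.0146
grip_force: 8.1
```

>>> apply_moves(
  deltas=[
    [[-1,0.001,0,0.0008,0,0,0],[-1,0.001,0,0.0008,0,0,0],[-1,0.001,0,0.0008,0,0,0]],
  ],
)

```text
time: 16.4
tcp_pos: [0.5918, -0.2339, 0.0319]
orientation: [-3.141, 0.004, 1.596]
contact_force: [-7.1, -7.0, 6.6]
finger_gap: 0.0144
grip_force: 8.1
```

>>> apply_moves(
  deltas=[
    [[-1,0.0015,0,0,0,0,0],[-1,0.0015,0,0,0,0,0],[-1,0.0015,0,0,0,0,0]],
  ],
)

```text
time: 16.7
tcp_pos: [0.5919, -0.2339, 0.0318]
orientation: [-3.138, 0.003, 1.596]
contact_force: [-11.2, -6.6, 9.4]
finger_gap: 0.0142
grip_force: 8.1
```

>>> apply_moves(
  deltas=[
    [[-1,0.0015,0,0,0,0,0],[-1,0.0015,0,0,0,0,0],[-1,0.0015,0,0,0,0,0]],
  ],
)

```text
time: 17.0
tcp_pos: [0.592, -0.2339, 0.0319]
orientation: [-3.135, 0.003, 1.596]
contact_force: [-14.8, -6.9, 12.0]
finger_gap: 0.0144
grip_force: 8.1
```

>>> apply_moves(
  deltas=[
    [[-1,0,0,0,0,0,0],[-1,0,0,0,0,0,0],[-1,0,0,0,0,0,0]],
  ],
  grip_force=3,
)

```text
time: 17.3
tcp_pos: [0.5938, -0.2324, 0.0309]
orientation: [-3.14, 0.001, 1.595]
contact_force: [-6.4, -2.7, 4.1]
finger_gap: 0.0187
grip_force: 3.1
```

>>> apply_moves(
  deltas=[
    [[-0.6,-0.001,0,0,0,0,0],[-0.55,-0.002,0,0,0,0,0],[-0.55,-0.002,0,0.002,0,0,0],[-0.55,-0.002,0,0.01,0,0,0],[-0.55,-0.002,0,0.05,0,0,0],[-0.55,-0.002,0,0.1,0,0,0],[-0.55,-0.002,0,0.15,0,0,0],[-0.55,-0.002,0,0.15,0,0,0]],
  ],
)

```text
time: 18.1
tcp_pos: [0.5991, -0.2343, 0.161]
orientation: [3.124, 0.008, 1.595]
contact_force: [1.4, 0.3, 0.4]
finger_gap: 0.0212
grip_force: 0.0
```

```bash
python3 - <<'E'
from h import *
M=tool(-np.pi/2+A,0); o=get_obs(); print(o['joint_positions'].round(2),delta(jw(0,-.09,.25),M,0,o))
E
```

```text
[-0.46  0.14  1.74  0.    1.24 -0.48] [0.0249, -0.1027, 0.1012, 0.0049, 0.0112, 0.0005]
```

>>> apply_moves(
  deltas=[
    [[-0.55,-0.01,-0.1,0.06,0.005,0.011,0],[-0.55,-0.01,-0.1,0.06,0.005,0.011,0],[-0.55,-0.01,-0.1,0.06,0.005,0.011,0],[-0.55,-0.01,-0.1,0.06,0.005,0.011,0],[-0.55,-0.01,-0.1,0.06,0.005,0.011,0]],
  ],
)

```text
time: 18.6
tcp_pos: [0.5865, -0.3115, 0.1987]
orientation: [-3.128, -0.008, 1.595]
contact_force: [-0.7, 0.2, -0.7]
finger_gap: 0.0209
grip_force: 0.0
```

```bash
python3 - <<'E'
from h import *
o,w=snap('wrist','w6'); c=cam('wrist',o); print(o['tcp_pos'],o['orientation'])
for n,P in dict(homeL=(-.05,.095,.012),homeR=(0,.095,.012),freeL=(-.05,-.105,.012),freeR=(0,-.105,.012),piv=(-.078,-.08,.0335)).items(): print(n,proj('wrist',jw(*P),c).round(1))
a=w[:250]; z=proj('wrist',jw(-.02,-.005,.012),c)[0].astype(int)
x0=max(z[0]-50,0); b=cv2.resize(w[0:240,x0:x0+100],(250,600),interpolation=2)
a=cv2.resize(w[:300,100:540],(550,375)); pad=np.zeros((600,550,3),np.uint8); pad[:375]=a
cv2.imwrite('pics/c5.png',np.hstack([pad,b])); print(x0)
E
```

```text
[ 0.58647679 -0.31147133  0.19871418] [-3.12768775 -0.00783976  1.59534244]
homeL [[304.1   4.4]]
homeR [[354.8   4.1]]
freeL [[306.3 201.1]]
freeR [[350.5 201.2]]
piv [[278.3 182.8]]
283
```

View pics/c5.png

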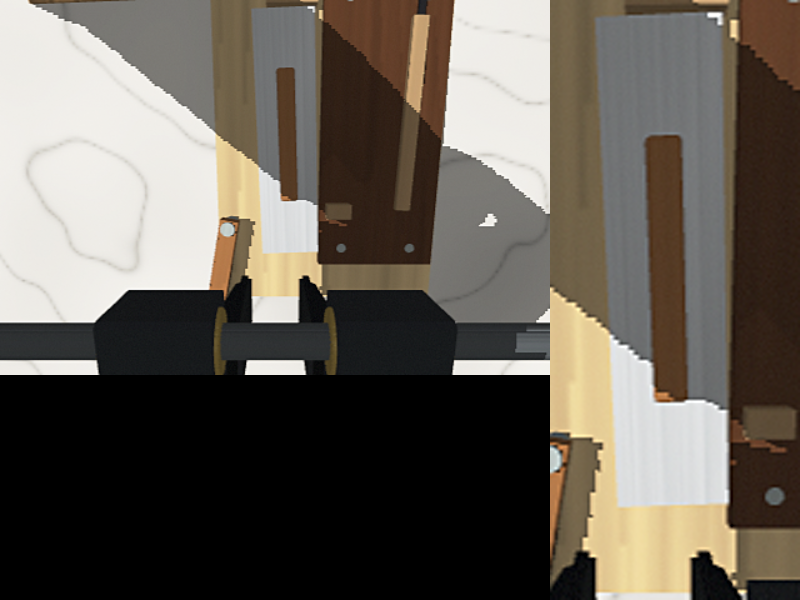

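The picture shows the plate touching the blank at its free end (zoomed (729,500)). There is a gap of about 5 mm at the stop end (722 vs 737). I'll nudge the rib's front side near the stop end with closed fingers to rotate it flush.

```bash
python3 - <<'E'
from h import *
M=tool(-np.pi/2+A,0); o=get_obs()
for z in (.12,.031): print(delta(jw(-.068,.032,z+.008),M,0,o))
E
```

```text
[-0.048, 0.1438, -0.0981, -0.0049, -0.0093, -0.0]
[-0.048, 0.1438, -0.2093, -0.0049, -0.0093, -0.0]
```

>>> apply_moves(
  deltas=[
    [[-1,-0.03,0.06,-0.03,-0.005,-0.009,0],[-1,-0.048,0.1,-0.06,-0.005,-0.009,0],[-1,-0.048,0.144,-0.1,-0.005,-0.009,0],[-1,-0.048,0.144,-0.1,-0.005,-0.009,0],[-1,-0.048,0.144,-0.15,-0.005,-0.009,0],[-1,-0.048,0.144,-0.19,-0.005,-0.009,0],[-1,-0.048,0.144,-0.208,-0.005,-0.009,0],[-1,-0.048,0.144,-0.208,-0.005,-0.009,0]],
  ],
  grip_force=20,
)

```text
time: 19.45
tcp_pos: [0.5468, -0.1965, 0.0312]
orientation: [-3.139, -0.0, 1.595]
contact_force: [0.1, 0.2, 0.3]
finger_gap: 0.0005
grip_force: 0.0
```

```bash
python3 - <<'E'
from h import *
M=tool(-np.pi/2+A,0); o=get_obs(); print(toj(o['tcp_pos']),o['finger_gap'])
print(delta(jw(-.052,.032,.031+.008),M,0,o))
E
```

```text
[-0.06925188  0.03175044  0.0312064 ] 0.0004697750291733417
[0.0216, 0.0009, -0.0003, -0.0001, -0.002, 0.0003]
```

>>> apply_moves(
  deltas=[
    [[-1,0.01,0,0,0,0,0],[-1,0.02,0,0,0,0,0],[-1,0.02,0,0,0,0,0]],
  ],
)

```text
time: 19.75
tcp_pos: [0.5673, -0.1984, 0.0363]
orientation: [3.136, 0.004, 1.595]
contact_force: [1.0, -0.4, 1.3]
finger_gap: 0.0005
grip_force: 0.0
```

>>> apply_moves(
  deltas=[
    [[-1,0.003,0,0,0,0,0],[-1,0.006,0,0,0,0,0],[-1,0.006,0,0,0,0,0]],
  ],
)

```text
time: 20.05
tcp_pos: [0.5697, -0.1976, 0.0342]
orientation: [3.139, 0.002, 1.595]
contact_force: [-0.4, 0.5, -0.5]
finger_gap: 0.0004
grip_force: 0.0
```

>>> apply_moves(
  deltas=[
    [[-1,0.003,0,0,0,0,0],[-1,0.003,0,0,0,0,0],[-1,0.003,0,0,0,0,0]],
  ],
)

```text
time: 20.35
tcp_pos: [0.5717, -0.1975, 0.0338]
orientation: [3.14, 0.002, 1.595]
contact_force: [-0.2, 0.6, -0.3]
finger_gap: 0.0005
grip_force: 0.0
```

>>> apply_moves(
  deltas=[
    [[-1,0.003,0,-0.002,0,0,0],[-1,0.003,0,-0.002,0,0,0],[-1,0.003,0,-0.002,0,0,0]],
  ],
)

```text
time: 20.65
tcp_pos: [0.574, -0.1975, 0.0321]
orientation: [3.14, 0.002, 1.595]
contact_force: [-0.0, -0.6, 0.2]
finger_gap: 0.0002
grip_force: 0.2
```

>>> apply_moves(
  deltas=[
    [[-1,0.003,0,0,0,0,0],[-1,0.003,0,0,0,0,0],[-1,0.003,0,0,0,0,0]],
  ],
)

```text
time: 20.95
tcp_pos: [0.5767, -0.1975, 0.0322]
orientation: [3.14, 0.002, 1.595]
contact_force: [-1.3, -1.4, -0.4]
finger_gap: 0.0005
grip_force: 0.1
```

>>> apply_moves(
  deltas=[
    [[-1,0.003,0,0,0,0,0],[-1,0.003,0,0,0,0,0],[-1,0.003,0,0,0,0,0]],
  ],
)

```text
time: 21.25
tcp_pos: [0.5788, -0.1975, 0.0321]
orientation: [3.14, 0.002, 1.595]
contact_force: [-1.2, 0.2, 0.6]
finger_gap: 0.0003
grip_force: 0.7
```

>>> apply_moves(
  deltas=[
    [[-1,0.002,0,0,0,0,0],[-1,0.002,0,0,0,0,0],[-1,0.002,0,0,0,0,0]],
  ],
)

```text
time: 21.55
tcp_pos: [0.5793, -0.1975, 0.0324]
orientation: [-3.14, 0.002, 1.595]
contact_force: [-6.7, -0.1, 5.5]
finger_gap: 0.0006
grip_force: 3.5
```

>>> apply_moves(
  deltas=[
    [[-1,0.002,0,0,0,0,0],[-1,0.002,0,0,0,0,0],[-1,0.002,0,0,0,0,0]],
  ],
)

```text
time: 21.85
tcp_pos: [0.5797, -0.1975, 0.0327]
orientation: [-3.137, 0.001, 1.595]
contact_force: [-11.7, 1.8, 9.6]
finger_gap: 0.0001
grip_force: 6.5
```

>>> apply_moves(
  deltas=[
    [[-1,0.001,0,0,0,0,0],[-1,0.001,0,0,0,0,0],[-1,0.001,0,0,0,0,0]],
  ],
)

```text
time: 22.15
tcp_pos: [0.5799, -0.1975, 0.0329]
orientation: [-3.135, 0.001, 1.595]
contact_force: [-14.8, 1.0, 12.2]
finger_gap: 0.0005
grip_force: 7.9
```

>>> apply_moves(
  deltas=[
    [[-1,-0.015,0,0,0,0,0],[-1,-0.015,0,0,0,0,0],[-1,-0.013,-0.04,0,0,0,0],[-1,-0.013,-0.088,0,0,0,0],[-1,-0.013,-0.088,0,0,0,0],[-1,-0.004,-0.088,-0.001,0,0,0],[-1,0,-0.088,-0.001,0,0,0],[-1,0,-0.088,-0.001,0,0,0]],
  ],
)

```text
time: 22.95
tcp_pos: [0.5818, -0.2682, 0.032]
orientation: [-3.139, 0.004, 1.597]
contact_force: [-9.5, -3.9, 8.2]
finger_gap: 0.0006
grip_force: 5.0
```

>>> apply_moves(
  deltas=[
    [[-1,0.002,0,0,0,0,0],[-1,0.002,0,0,0,0,0],[-1,0.002,0,0,0,0,0]],
  ],
)

```text
time: 23.25
tcp_pos: [0.5826, -0.2682, 0.0327]
orientation: [-3.137, 0.004, 1.597]
contact_force: [-13.5, -3.2, 12.0]
finger_gap: 0.0004
grip_force: 7.4
```

>>> apply_moves(
  deltas=[
    [[-1,0.002,0,0,0,0,0],[-1,0.002,0,0,0,0,0],[-1,0.002,0,0,0,0,0]],
  ],
)

```text
time: 23.55
tcp_pos: [0.5832, -0.2682, 0.0333]
orientation: [-3.134, 0.003, 1.597]
contact_force: [-18.8, -3.3, 18.0]
finger_gap: 0.0002
grip_force: 10.1
```

>>> apply_moves(
  deltas=[
    [[-1,-0.015,0,0,0,0,0],[-1,-0.02,0,0.05,0,0,0],[-1,-0.02,-0.02,0.1,0,0,0],[-1,0.005,-0.05,0.15,0,0,0],[-1,0.005,-0.05,0.2,0,0,0],[-1,0.005,-0.05,0.21,0,0,0],[-1,0.005,-0.05,0.21,0,0,0]],
  ],
)

```text
time: 24.25
tcp_pos: [0.5915, -0.3075, 0.2015]
orientation: [3.136, 0.004, 1.596]
contact_force: [-0.6, 0.9, 0.1]
finger_gap: 0.0002
grip_force: 0.0
```

```bash
cat > chk.py <<'E'
from h import *
import sys
o,w=snap('wrist',sys.argv[1]); c=cam('wrist',o); print(o['time'],o['tcp_pos'],o['orientation'])
wf=w.astype(np.float32)
def prof(A,d,z,s):
    q=proj('wrist',np.array([jw(A[0]+d[0]*t,A[1]+d[1]*t,z) for t in s]),c).astype(np.float32)
    return cv2.remap(wf,q[None,:,0],q[None,:,1],1)[0]
s=np.arange(-.008,.0081,.001)
for y in (.085,.07,.05,.03,0,-.03,-.05,-.07,-.085,-.1):
    p=prof((0,y),(1,0),.012,s); print(int(y*1e3),' '.join('%d/%d'%(b.mean(),b[2]-b[0]) for b in p))
print('end')
for x in (-.045,-.035,-.015,-.005):
    p=prof((x,.095),(0,1),.012,s); print(int(x*1e3),' '.join('%d/%d'%(b.mean(),b[2]-b[0]) for b in p))
E
python3 chk.py w7
```

```text
24.25 [ 0.5915028  -0.30747309  0.20148426] [3.1360769  0.00412507 1.59598671]
85 116/-2 113/-3 113/-3 115/-2 117/-3 117/-3 119/-2 120/-3 119/-3 119/-4 107/-2 66/6 32/23 30/28 35/26 35/28 44/36
70 116/-2 113/-2 113/-2 115/-2 116/-3 117/-3 119/-2 118/-1 118/-2 118/-3 102/-1 63/8 34/21 31/28 33/27 34/27 34/29
50 117/-3 113/-2 114/-3 115/-2 116/-3 117/-3 116/-2 116/-2 117/-2 117/-3 111/-2 66/5 30/24 32/27 33/27 35/27 34/27
30 116/-2 112/-2 114/-2 114/-1 114/-3 115/-3 116/-2 115/-3 115/-3 116/-3 108/-2 75/5 39/18 30/26 34/24 33/24 32/26
0 114/-2 111/-2 110/-2 111/-2 111/-2 112/-2 112/-2 113/-3 112/-3 112/-3 112/-4 77/1 36/20 29/24 32/24 31/23 32/25
-30 111/-2 109/-2 107/-2 107/-2 108/-1 108/-2 108/-2 107/-2 107/-2 110/-3 103/-2 78/3 43/15 25/26 29/24 33/27 33/26
-50 110/-3 106/-3 104/-1 104/-1 105/-2 106/-3 107/-2 108/-2 108/-2 107/-3 106/-3 84/1 42/18 31/26 30/26 31/26 33/26
-70 224/-2 219/-1 216/-3 216/-3 218/-2 219/-2 219/-2 220/-1 221/-1 223/-2 224/-6 161/0 84/34 55/57 63/59 64/57 67/55
-85 223/-1 218/-2 214/-3 214/-3 217/-3 218/-3 219/-2 220/-2 221/-1 224/-3 219/-4 176/1 99/26 51/59 58/53 43/35 31/25
-100 222/-2 217/-2 213/-3 214/-3 217/-2 219/-1 220/-1 220/-2 221/-3 224/-3 218/-3 179/1 105/19 56/57 59/56 48/41 35/29
end
-45 111/-3 111/-3 111/-3 111/-3 111/-2 112/-4 112/-7 104/19 99/44 98/43 98/42 98/42 98/41 99/42 49/20 0/0 0/0
-35 113/-2 113/-2 114/-3 112/-3 112/-1 113/-2 116/-4 89/11 59/30 59/29 57/28 77/38 77/39 77/38 41/20 0/0 0/0
-15 114/-4 114/-4 114/-3 114/-2 113/-2 114/-3 117/-5 93/10 59/30 57/31 58/30 76/38 76/40 76/38 43/22 0/0 0/0
-5 115/-3 116/-2 115/-2 117/-2 116/-2 116/-3 118/-5 94/8 59/29 55/29 48/23 160/83 162/84 160/82 90/47 0/0 0/0
```

The pixel profiles show aluminium meeting dark wood along the whole front edge with no plywood between. At the end the plate meets the stop face. I'll give a gentle push on the rib's end toward the stop to make sure.

```bash
python3 - <<'E'
from h import *
M=tool(-np.pi/2+A,0); o=get_obs()
for z in (.08,.032): print(delta(jw(-.026,-.08,z+.008),M,0,o))
E
```

```text
[0.0032, -0.0003, -0.1485, 0.0011, 0.0012, -0.0001]
[0.0032, -0.0003, -0.2085, 0.0011, 0.0012, -0.0001]
```

>>> apply_moves(
  deltas=[
    [[-1,0.003,0,-0.06,0.001,0.001,0],[-1,0.003,0,-0.12,0.001,0.001,0],[-1,0.003,0,-0.16,0.001,0.001,0],[-1,0.003,0,-0.19,0.001,0.001,0],[-1,0.003,0,-0.207,0.001,0.001,0],[-1,0.003,0,-0.207,0.001,0.001,0],[-1,0.003,0.008,-0.207,0.001,0.001,0],[-1,0.003,0.008,-0.207,0.001,0.001,0]],
  ],
)

```text
time: 25.1
tcp_pos: [0.5936, -0.3013, 0.0355]
orientation: [3.139, 0.002, 1.595]
contact_force: [-0.6, 0.2, -0.1]
finger_gap: 0.0004
grip_force: 0.0
```

>>> apply_moves(
  deltas=[
    [[-1,0,0.003,0,0,0,0],[-1,0,0.006,0,0,0,0],[-1,0,0.006,0,0,0,0]],
  ],
)

```text
time: 25.4
tcp_pos: [0.5929, -0.2966, 0.0347]
orientation: [3.14, 0.001, 1.595]
contact_force: [0.3, -0.4, 0.1]
finger_gap: 0.0004
grip_force: 0.0
```

>>> apply_moves(
  deltas=[
    [[-1,0,0.003,0,0,0,0],[-1,0,0.003,0,0,0,0],[-1,0,0.003,0,0,0,0]],
  ],
)

```text
time: 25.7
tcp_pos: [0.5926, -0.2944, 0.0339]
orientation: [3.141, 0.001, 1.595]
contact_force: [-0.8, -0.5, 0.9]
finger_gap: 0.0004
grip_force: 0.1
```

>>> apply_moves(
  deltas=[
    [[-1,0,0.003,0,0,0,0],[-1,0,0.003,0,0,0,0],[-1,0,0.003,0,0,0,0]],
  ],
)

```text
time: 26.0
tcp_pos: [0.5926, -0.2938, 0.0343]
orientation: [3.141, 0.004, 1.595]
contact_force: [-0.8, -5.5, -0.1]
finger_gap: 0.0006
grip_force: 2.8
```

>>> apply_moves(
  deltas=[
    [[-1,0,0.002,0,0,0,0],[-1,0,0.002,0,0,0,0],[-1,0,0.002,0,0,0,0]],
  ],
)

```text
time: 26.3
tcp_pos: [0.5926, -0.2936, 0.0347]
orientation: [3.14, 0.007, 1.595]
contact_force: [-1.4, -9.2, -0.1]
finger_gap: 0.0003
grip_force: 4.6
```

>>> apply_moves(
  deltas=[
    [[-1,0,0.002,0,0,0,0],[-1,0,0.002,0,0,0,0],[-1,0,0.002,0,0,0,0]],
  ],
)

```text
time: 26.6
tcp_pos: [0.5927, -0.2935, 0.0352]
orientation: [3.14, 0.01, 1.595]
contact_force: [-2.6, -13.0, 0.7]
finger_gap: 0.0002
grip_force: 6.5
```

>>> apply_moves(
  deltas=[
    [[-1,0,-0.008,0,0,0,0],[-1,0,-0.012,0.03,0,0,0],[-1,0,-0.015,0.09,0,0,0],[-1,-0.06,-0.05,0.1,0,0,0],[-1,-0.12,-0.09,0.1,0,0,0],[-1,-0.12,-0.09,0.1,0,0,0],[-1,-0.12,-0.09,0.1,0,0,0]],
  ],
)

```text
time: 27.3
tcp_pos: [0.4952, -0.3613, 0.1135]
orientation: [3.142, -0.0, 1.592]
contact_force: [-0.2, 1.1, 0.1]
finger_gap: 0.0005
grip_force: 0.0
```

```bash
cat > lat.py <<'E'
from h import *
M=tool(-np.pi/2+A,0); o=get_obs(); print(toj(o['tcp_pos']),o['orientation'])
def fp(th,r=.07,z=.034):
    m=np.array([np.sin(th),np.cos(th)]); off=.008+.004*abs(m[0])+.011*abs(m[1])
    p=np.array([-.078,-.08])+r*np.array([np.cos(th),-np.sin(th)])-off*m
    return jw(*p,z+.008)
import sys
for a in sys.argv[1:]:
    th,*z=map(float,a.split(',')); print(th,delta(fp(th,z=z[0] if z else .034),M,0,o))
E
python3 lat.py 2.0,.1 2.0,.034
```

```text
[-0.12497414 -0.13170734  0.11351212] [ 3.14153494e+00 -4.65308780e-04  1.59177360e+00]
2.0 [0.004, -0.0064, -0.0169, -0.0003, 0.0, 0.0026]
2.0 [0.004, -0.0064, -0.0994, -0.0003, 0.0, 0.0026]
```

>>> apply_moves(
  deltas=[
    [[-1,0.004,-0.006,-0.03,0,0,0.002],[-1,0.004,-0.006,-0.07,0,0,0.002],[-1,0.004,-0.006,-0.099,0,0,0.002],[-1,0.004,-0.006,-0.099,0,0,0.002],[-1,0.004,-0.006,-0.099,0,0,0.002]],
  ],
)

```text
time: 27.8
tcp_pos: [0.5005, -0.3646, 0.0342]
orientation: [-3.141, -0.001, 1.599]
contact_force: [-0.4, -0.5, 0.2]
finger_gap: 0.0005
grip_force: 0.0
```

```bash
python3 lat.py 1.8 1.6 1.4 1.2 1.0 0.8
```

```text
[-0.11972527 -0.13512868  0.0341659 ] [-3.14119260e+00 -6.31512248e-04  1.59906643e+00]
1.8 [0.0151, -0.0118, -0.0002, -0.0004, -0.0003, -0.0021]
1.6 [0.0347, -0.0172, -0.0002, -0.0004, -0.0003, -0.0021]
1.4 [0.0505, -0.019, -0.0002, -0.0004, -0.0003, -0.0021]
1.2 [0.066, -0.0181, -0.0002, -0.0004, -0.0003, -0.0021]
1.0 [0.0816, -0.0144, -0.0002, -0.0004, -0.0003, -0.0021]
0.8 [0.0967, -0.0076, -0.0002, -0.0004, -0.0003, -0.0021]
```

>>> apply_moves(
  deltas=[
    [[-1,0.015,-0.012,0,0,0,-0.002],[-1,0.025,-0.015,0,0,0,-0.002],[-1,0.035,-0.017,0,0,0,-0.002],[-1,0.0505,-0.019,0,0,0,-0.002],[-1,0.066,-0.018,0,0,0,-0.002],[-1,0.082,-0.0145,0,0,0,-0.002],[-1,0.097,-0.0076,0,0,0,-0.002],[-1,0.097,-0.0076,0,0,0,-0.002]],
  ],
)

```text
time: 28.6
tcp_pos: [0.5791, -0.3707, 0.0345]
orientation: [3.14, 0.001, 1.597]
contact_force: [0.1, -0.3, 0.0]
finger_gap: 0.0003
grip_force: 0.0
```

```bash
python3 lat.py 0.7 .6 .5 .4 0.3 .2 .1 0
```

```text
[-0.04129125 -0.14318097  0.03453401] [3.14048350e+00 7.51298255e-04 1.59654472e+00]
0.7 [0.0056, 0.0046, -0.0007, 0.0005, 0.0007, -0.0005]
0.6 [0.0124, 0.0099, -0.0007, 0.0005, 0.0007, -0.0005]
0.5 [0.0188, 0.016, -0.0007, 0.0005, 0.0007, -0.0005]
0.4 [0.0246, 0.0229, -0.0007, 0.0005, 0.0007, -0.0005]
0.3 [0.0297, 0.0304, -0.0007, 0.0005, 0.0007, -0.0005]
0.2 [0.0341, 0.0385, -0.0007, 0.0005, 0.0007, -0.0005]
0.1 [0.0376, 0.0471, -0.0007, 0.0005, 0.0007, -0.0005]
0.0 [0.0402, 0.0562, -0.0007, 0.0005, 0.0007, -0.0005]
```

>>> apply_moves(
  deltas=[
    [[-1,0.0056,0.0046,-0.0007,0,0,0],[-1,0.0124,0.01,-0.0007,0,0,0],[-1,0.0188,0.016,-0.0007,0,0,0],[-1,0.0246,0.023,-0.0007,0,0,0],[-1,0.0297,0.0304,-0.0007,0,0,0],[-1,0.0341,0.0385,-0.0007,0,0,0],[-1,0.0376,0.0471,-0.0007,0,0,0],[-1,0.0376,0.0471,-0.0007,0,0,0]],
  ],
)

```text
time: 29.4
tcp_pos: [0.6079, -0.3328, 0.0341]
orientation: [3.141, 0.0, 1.596]
contact_force: [-0.6, -0.3, -0.2]
finger_gap: 0.0003
grip_force: 0.0
```

>>> apply_moves(
  deltas=[
    [[-1,0.001,0.004,0,0,0,0],[-1,0.001,0.004,0,0,0,0],[-1,0.001,0.004,0,0,0,0]],
  ],
)

```text
time: 29.7
tcp_pos: [0.6082, -0.3308, 0.0341]
orientation: [3.141, 0.001, 1.595]
contact_force: [-0.4, -0.2, -0.1]
finger_gap: 0.0004
grip_force: 0.0
```

```bash
python3 lat.py .1 0
```

```text
[-0.01122227 -0.10404461  0.03413042] [3.14120772e+00 5.86000757e-04 1.59472807e+00]
0.1 [0.0012, -0.0027, -0.0002, 0.0004, 0.0003, 0.0007]
0.0 [0.0039, 0.0064, -0.0002, 0.0004, 0.0003, 0.0007]
```

>>> apply_moves(
  deltas=[
    [[-1,0.002,0.003,0,0,0,0],[-1,0.002,0.005,0,0,0,0],[-1,0.002,0.005,0,0,0,0]],
  ],
)

```text
time: 30.0
tcp_pos: [0.6099, -0.3266, 0.0341]
orientation: [3.141, 0.001, 1.595]
contact_force: [-1.2, 0.8, -0.3]
finger_gap: 0.0001
grip_force: 0.0
```

>>> apply_moves(
  deltas=[
    [[-1,0,0.002,0,0,0,0],[-1,0,0.002,0,0,0,0],[-1,0,0.002,0,0,0,0]],
  ],
)

```text
time: 30.3
tcp_pos: [0.6099, -0.3263, 0.0342]
orientation: [3.141, 0.003, 1.595]
contact_force: [0.4, -4.7, -1.0]
finger_gap: 0.0005
grip_force: 2.6
```

>>> apply_moves(
  deltas=[
    [[-1,0,0.002,0,0,0,0],[-1,0,0.002,0,0,0,0],[-1,0,0.002,0,0,0,0]],
  ],
)

```text
time: 30.6
tcp_pos: [0.6099, -0.3261, 0.0343]
orientation: [3.14, 0.005, 1.595]
contact_force: [0.2, -8.3, -3.6]
finger_gap: 0.0003
grip_force: 4.5
```

The hold-down is against the catch, with force rising at jig y≈−99 mm as expected. I'll back off and verify.

>>> apply_moves(
  deltas=[
    [[-1,0,-0.01,0,0,0,0],[-1,0,-0.015,0.01,0,0,0],[-1,0,-0.015,0.06,0,0,0],[-1,-0.01,-0.03,0.12,0,0,0],[-1,-0.02,-0.05,0.18,0,0,0],[-1,-0.022,-0.07,0.24,0,0,0],[-1,-0.022,-0.07,0.24,0,0,0],[-1,-0.022,-0.07,0.24,0,0,0]],
  ],
)

```text
time: 31.4
tcp_pos: [0.593, -0.3803, 0.2295]
orientation: [3.137, 0.003, 1.594]
contact_force: [-0.3, 0.7, 0.2]
finger_gap: 0.0003
grip_force: 0.0
```

```bash
python3 chk.py w8; cat >> chk.py <<'E'
E
python3 - <<'E'
from h import *
p,e=np.load('pics/w8.npy'); c=cam('wrist',dict(tcp_pos=p,orientation=e)); w=cv2.imread('pics/w8.png').astype(np.float32)
print('latch (y from -110 to -50, z=.0335)')
for x in (-.06,-.04,-.02,0,.02,.03):
    q=proj('wrist',np.array([jw(x,y,.0335) for y in np.arange(-.11,-.05,.003)]),c).astype(np.float32)
    print(int(x*1e3),' '.join('%d/%d'%(b.mean(),b[2]-b[0]) for b in cv2.remap(w,q[None,:,0],q[None,:,1],1)[0]))
# bystanders: top view before/after change
a=cv2.imread('pics/top0.png'); o,b=snap('top','t3'); d=cv2.absdiff(a,b).max(2)
for n,(u0,v0,u1,v1) in dict(cup=(272,130,305,165),teapot=(195,135,262,178),jar=(220,203,247,228),spoon=(420,168,440,212),planter=(435,210,505,270),pencil=(335,177,385,187)).items(): r_=d[v0:v1,u0:u1]; print(n,(r_>40).mean().round(3))
E
```

```text
31.4 [ 0.59304163 -0.38027754  0.22951227] [3.13717652e+00 2.83813539e-03 1.59427853e+00]
85 0/0 0/0 0/0 0/0 0/0 0/0 0/0 0/0 0/0 0/0 0/0 0/0 0/0 0/0 0/0 0/0 0/0
70 0/0 0/0 0/0 0/0 0/0 0/0 0/0 0/0 0/0 0/0 0/0 0/0 0/0 0/0 0/0 0/0 0/0
50 0/0 0/0 0/0 0/0 0/0 0/0 0/0 0/0 0/0 0/0 0/0 0/0 0/0 0/0 0/0 0/0 0/0
30 118/-2 115/-2 115/-2 115/-2 114/-1 114/-2 116/-3 116/-4 116/-3 117/-3 113/-2 79/3 38/20 30/27 31/25 31/26 31/27
0 117/-1 115/-3 115/-3 114/-3 114/-2 114/-2 115/-2 115/-2 114/-2 116/-3 110/-3 79/3 40/16 28/26 30/26 32/24 32/26
-30 118/-2 113/-2 111/-2 112/-2 112/-2 113/-2 113/-2 114/-3 114/-3 113/-4 116/-4 83/1 43/16 27/24 30/25 34/25 35/26
-50 115/-3 112/-2 110/-3 110/-3 111/-3 112/-3 113/-3 112/-2 112/-2 114/-3 110/-3 86/1 49/13 26/27 31/26 36/26 34/26
-70 116/-7 113/-8 110/-8 111/-8 111/-5 113/-7 113/-7 114/-8 113/-7 115/-8 110/-8 85/-1 48/11 27/23 29/23 28/23 34/24
-85 60/50 61/50 61/50 61/51 60/51 60/51 60/52 60/51 60/51 59/52 61/51 60/51 61/51 60/51 60/51 61/51 61/50
-100 228/-2 226/-2 219/-3 216/-3 164/-3 116/-2 99/-2 105/-3 108/-3 112/-2 112/-2 85/2 50/15 31/24 31/27 31/26 32/
[... 510 characters left out ...]
26/-2 226/-2 226/-2 244/-8 125/114 127/108 128/109 98/82 59/51 117/-10 113/-3 112/-3 113/-3 113/-2 114/-1 114/-2
-20 200/79 200/79 158/64 224/-2 223/-2 223/-2 224/-1 154/-6 58/51 59/50 59/48 61/49 66/55 113/-6 111/-3 112/-2 112/-2 113/-3 62/26 54/44
0 177/77 176/75 170/76 110/-3 113/-3 115/-3 116/-3 118/-6 58/53 60/48 60/49 67/55 62/54 116/-10 113/-2 113/-3 113/-3 112/-3 112/-3 112/-3
20 32/27 33/27 33/27 100/-5 98/-4 56/14 34/27 32/25 61/50 59/51 64/52 65/54 65/53 73/34 75/36 72/38 74/37 36/28 33/27 34/27
30 31/26 33/25 33/25 33/26 34/25 34/26 35/24 31/26 61/50 60/50 65/51 66/54 66/54 32/23 30/28 31/25 32/28 31/29 33/26 33/28
cup 0.0
teapot 0.0
jar 0.0
spoon 0.991
planter 0.001
pencil 0.104
```

```bash
python3 -c "
from rig import r
print(r.job_done())"
```

```text
the job is handed in; nothing more can be done
None
```

I laid the straightedge on the mat rib up, let go of it and took it again by the rib. It now lies on the jig flush with the blank and butted to the stop, with the hold-down swung against its catch. The job was handed in at about 31.5 s. The cup, teapot, jar and planter look unmoved, but the spoon was hidden from the camera and the pencil view partly changed, so I couldn't confirm those two.

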